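Change over two binder clips and hold one open for papers

TASK

The binder clips on my white and blue cards are mixed up: the red one belongs on the white card and the black one on the blue card. First park the black clip on the green card's top edge and let it grip there, then move the red clip to the middle of the white card's top edge and let it grip, then fetch the black clip and lower its gaping jaws over the middle of the blue card's top edge, one jaw each side; always squeeze a clip's wire arms to open it before taking it off a card, never drag it off, and do not drop a clip, shift the card holders or disturb the other things on the desk. Finish while still holding the black clip there, squeezed wide open and clear of the card (jaws not touching it, spine not resting on it), so that I can slip my papers in before it closes.

Things in the scene. Friction and masses are not known exactly. Their poses are not given: they have to be found in the camera images.
- black_clip: Black binder clip, 51 mm wide, 60 g, gripping the white card's top edge: spine up, jaws down, two wire arms up in a V. Origin: centre of the spine's underside; z up; y along spine and lips (parallel to the card edge); x across the jaws (square to the card). Spine 24 mm wide in x, 1.6 mm thick; the sides hinge on its edges. Lips, 3 mm thick, end 31 to 33 mm below the origin.
- red_clip: The same clip in red, gripping the blue card's top edge; same sizes, axes and spring. A clip that grips a card starts with its origin 16 mm above the card's edge; the lips then grip the card about 14 mm below the edge and the arms reach 53 mm above it, so carry a clip high enough to pass over the other.
- black_arms (a point): Point midway between the black clip's arm ends, 37 mm above its origin. The arms are loops of 2.6 mm wire, ends about 15 mm wide in y and, over their outsides, 49 mm apart in x on a card, 28 mm when wide open (arms almost upright, ends 39 mm above the origin). To open, pinch the arm ends together along x, pads over the top 15 mm or so.
- red_arms (a point): The same point of the red clip.
- black_jaw_near (a joint): Angle in rad of the clip's side at its -x: 0 as it grips a card, growing as it opens, at most 0.27 (a stop, arms almost upright). Both at 0.15: lips 12 mm apart; at 0.27: 20 mm. Spring: 4 N on each arm end starts it, 9 N holds it wide open, 25 N does no harm; let go, it springs shut.
- black_jaw_far (a joint): The same for the side at the clip's +x.
- red_jaw_near (a joint): The same for the red clip's side at its -x.
- red_jaw_far (a joint): The same for the red clip's side at its +x.
- white_stand: Wooden holder, 50 x 100 mm and 22 mm high, with an upright off-white card, 105 mm wide and 3 mm thick, fixed in its slot; it carries the black clip at the start. 0.6 kg, loose on the desk. Origin: centre of its underside. z up, y along the card, x at right angles to it. The card's top edge is 90 mm above the origin, over its centre line.
- blue_stand: The same holder with a blue card, which carries the red clip at the start; same sizes and axes.
- green_stand: The same holder with a green card and no clip; same sizes and axes.
- white_edge (a point): Middle of the white card's top edge, 90 mm above the desk; axes as the holder. A clip sits square on a card when their y axes are parallel (either way round).
- blue_edge (a point): The same point of the blue card.
- green_edge (a point): The same point of the green card.
- mug: Striped mug, 85 x 121 x 98 mm, at the back of the desk; origin at the centre of its underside; leave alone.
- tape_roll: Roll of tan tape lying flat, 96 mm across and 48 mm high, at the left; origin at the centre of its underside; leave alone.
- matchbox: Red matchbox, 36 x 54 x 16 mm, at the left; origin at the centre of its underside; leave alone.
- dropper_bottle: Brown dropper bottle, 33 mm across and 102 mm high, at the far left; origin at the centre of its underside; leave alone.
There are look-alikes about, which are no part of the job. Leave any turquoise or yellow look-alike of the red_clip alone.

How it is judged:
By the outcome, as a careful person would: the job done as asked, in the order asked, and still so for the second after the job is handed in, while the arm keeps its last pose, push and grip.
It also fails if it takes over 69 s, if anything falls off the work surface, if the arm or the gripper's body presses on something with over 40 N, if the wrist force passes 120 N, or if a joint passes its speed limit or range.

ROBOT

A 7-joint arm with a two-finger parallel gripper is mounted at the origin on the work surface; the furniture and walls round the work are solid. World frame = base frame: x ahead of the robot, y to its left, z up, the work surface at z = 0. Lengths are in m, angles in rad, forces in N, time in s.
With the tool pointing down it reaches from about 0.425 to 0.925 m from the base axis. Payload 6.8 kg.
Tool frame: the origin (TCP) lies between the finger pads; the fingertips stand finger_overhang ahead of it and the grasp point (between the pads) lies 6 mm ahead of it (finger_overhang is the distance from the TCP to the fingertips, in m); z points along the fingers, y is the line along which they close (so a half turn about z gives the same grasp; the last joint's range is limited). The gripper opens to 85 mm and grips with 20 to 120 N. Pads are 22 mm wide; open, the fingers measure 114 mm over their backs; the gripper's body (76 mm by 85 mm) begins 54 mm behind the grasp point. The pads swing forward as they close: fully open they stand 13 mm farther back than shut.
Start: joints at [0.701, 0.477, 0.022, 1.555, -0.011, 1.109, -0.083], TCP at [0.466, -0.488, 0.256] pointing down, gripper open.
Joint ranges: [-2.96, 2.96], [-0.34, 2.1], [-1.41, 1.46], [0.24, 2.44], [-1.37, 4.51], [0.17, 1.92], [-2.96, 2.96]. Speed limits (rad/s): [2.39, 2.39, 3.14, 3.14, 3.14, 3.14, 3.14].

INTERFACE

Orientations are given as a unit quaternion [w, x, y, z].
In Python, from station import * gives the robot as it stands.
- The arm moves only by the tool drive_tool, never from a script. Its argument "increments" is a list of rows, each an object of numbers: "claw": the finger opening in m, from 0 to 0.0854; "dx", "dy", "dz": the shift along the tool's x, y, z in m; "wx", "wy", "wz": the turn, a rotation vector about the tool's x, y, z in degrees. A call has 1 to 20 rows; each row shifts and turns the commanded pose from where the row before left it, along the tool's axes as they then stand; what a row does not reach is not made up. A row lasts 1/8 s, in which the tool goes at most 62.5 mm and 10.7 degrees, less where a joint would pass 70% of its speed; a pose out of reach is approached as far as the arm can. A call with a gripper value outside its range is refused whole. The fingers move at their own pace and stop on an object; "newtons" is the grip in N (left out, the last holds). Time passes only in rows, so rows that do not move let the fingers close. It gives the time, the measured TCP pose, the force, the opening and the grip force at its end, in the units of the state.
- get_obs(): the state, without advancing time (a new reading comes with each control period).
- read_camera(name): name is "scene" or "top"; returns (picture, depth): 420x560x3 uint8, red, green, blue; 420x560 float32, m along the optical axis (not along the pixel's ray), 0 where there is no reading.
- calibration(name): a dict with "intrinsics" (3x3 intrinsics, pixels), "R" (3x3) and "t" (3): a world point X has camera coordinates R X + t. Camera axes: x right, y down, z forward; pixel columns grow to the right and rows downward; lengths in m; the calibration is good to about 2 mm. A picture is of the moment at which its call begins. calibration takes no time and is no camera call.
- hand_in(): hands the job in; it is judged then, once.
The state is a dict: "t": time; "q": joint angles; "joint_vel": joint speeds; "joint_torque": joint torques, N m; "eef_pos": TCP position; "tool_rot": TCP orientation; "contact_force": force on the tool from outside, world axes, zero at the start; "torque": the same for the moment, N m; "gripper_width": opening from 0.0 (shut) to 1.0 (fully open); "grasp_force": force on a finger pad.
Only numpy, scipy, OpenCV 4.12 (cv2) and the standard library are available. Lean on these libraries where they do the work, as an engineer would, in place of code of your own. Each camera call takes 0.05 s, during which the arm holds its last target. There are 200 camera calls.

## Working session

There is one attempt and no reset: what is moved stays moved. The work goes in short steps, Python scripts to look and compute and a tool call to move; the robot and the scene stay as the last step left them, time stands still between calls to the robot, and variables do not carry over. Pictures are saved under pics/ and viewed, at most 13 in all, crops included, and the job is handed in when it is done.

Besides the shell and the picture viewer there is one more tool, called after ">>>" in YAML: its name, and indented under it one key for each argument. drive_tool: Moves the arm, as the interface text tells. Its arguments: {"type":"object","properties":{"increments":{"type":"array","items":{"type":"object","properties":{"claw":{"type":"number"},"dx":{"type":"number"},"dy":{"type":"number"},"dz":{"type":"number"},"wx":{"type":"number"},"wy":{"type":"number"},"wz":{"type":"number"}}}},"newtons":{"type":"number"}},"required":["increments"]}

```bash
mkdir -p pics; ls
cat > h.py <<'E'
from station import *
import numpy as np, cv2
def snap(n,name):
    p,d=read_camera(n); cv2.imwrite('pics/%s.png'%name,p[:,:,::-1]); np.savez('pics/%s.npz'%name,p=p,d=d); return p,d
def world(n,d,mask=None):
    c=calibration(n);K=np.array(c['intrinsics']);R=np.array(c['R']);t=np.array(c['t'])
    v,u=np.mgrid[:d.shape[0],:d.shape[1]]
    P=np.stack([(u-K[0,2])/K[0,0]*d,(v-K[1,2])/K[1,1]*d,d],-1)
    return (P-t)@R
E
python3 - <<'E'
from h import *
o=get_obs();print({k:np.round(v,3) for k,v in o.items()})
try: print(finger_overhang)
except Exception as e: print(e)
a,_=snap('scene','s0');b,_=snap('top','t0')
for n in('scene','top'):
    c=calibration(n);print(np.round(c['intrinsics'],1).tolist(),np.round(-np.array(c['R']).T@c['t'],3),np.round(c['R'],2).tolist())
E
```

```text
pics
{'t': np.float64(0.0), 'q': array([ 0.701,  0.478,  0.022,  1.556, -0.012,  1.109, -0.083]), 'joint_vel': array([-0.   ,  0.   ,  0.   ,  0.   ,  0.   , -0.001, -0.   ]), 'joint_torque': array([-0.0000e+00, -5.9645e+01,  1.6080e+00, -2.8119e+01,  1.3000e-02,
        9.0000e-03, -0.0000e+00]), 'eef_pos': array([ 0.466, -0.488,  0.255]), 'tool_rot': array([-0.001,  0.928,  0.372, -0.   ]), 'contact_force': array([0.706, 0.008, 0.216]), 'torque': array([ 0.048,  0.005, -0.047]), 'grasp_force': np.float64(0.0), 'gripper_width': np.float64(1.002)}
0.025
[[494.8, 0.0, 280.2], [0.0, 494.8, 211.1], [0.0, 0.0, 1.0]] [ 0.362 -0.972  0.684] [[0.99, -0.15, 0.01], [-0.07, -0.48, -0.88], [0.13, 0.87, -0.48]]
[[455.6, 0.0, 279.2], [0.0, 455.6, 207.3], [0.0, 0.0, 1.0]] [4.420e-01 1.000e-03 1.119e+00] [[0.03, -1.0, -0.03], [-1.0, -0.03, -0.05], [0.05, 0.04, -1.0]]
```

View pics/s0.png

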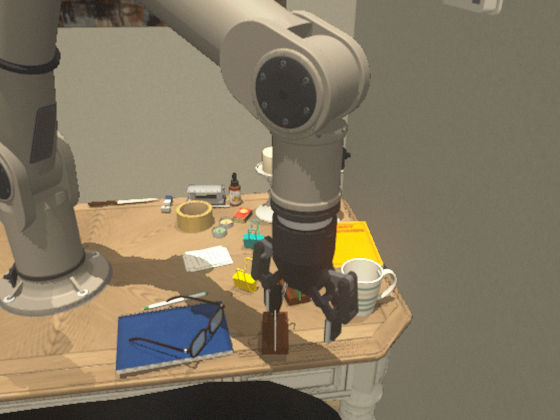

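View pics/t0.png

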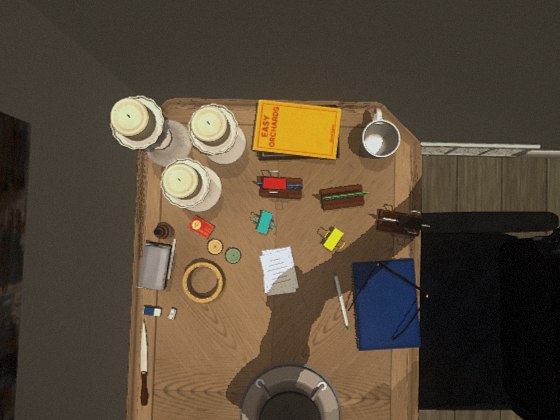

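The red clip sits on the blue-card holder at top (275,184) and the black clip on the white-card holder at (400,220). The green holder is at (342,196). Look-alikes are the turquoise clip (263,222), the yellow clip (333,238) and the matchbox (201,226). I'll leave those three alone. Next is one close crop to check the choice, plus measurements.

Run:
```python
from h import *
z=np.load('pics/t0.npz');p,d=z['p'],z['d'];W=world('top',d)
c=p[165:250,245:435];cv2.imwrite('pics/c0.png',cv2.resize(c,None,fx=4,fy=4,interpolation=cv2.INTER_CUBIC)[:,:,::-1])
H=W[...,2]
np.set_printoptions(linewidth=250)
print('desk z',np.median(H[260:300,180:240]))
def box(m,name):
    P=W[m];
    if len(P)<4: print(name,len(P));return
    r=cv2.minAreaRect(P[:,:2].astype(np.float32)*1000)
    print(name,len(P),np.round(P.mean(0),4),'rect',np.round(r[0],1),np.round(r[1],1),round(r[2],1))
    q=P[:,:2]-P[:,:2].mean(0);w,v=np.linalg.eigh(q.T@q);print('   axis deg',np.round(np.degrees(np.arctan2(v[1,1],v[0,1])),1))
hsv=cv2.cvtColor(p,cv2.COLOR_RGB2HSV)
for nm,(u0,v0,u1,v1) in dict(blue=(248,168,310,202),green=(315,180,373,214),white=(372,200,430,240)).items():
    reg=np.zeros(H.shape,bool);reg[v0:v1,u0:u1]=1
    box(reg&(H>.015)&(H<.03),nm+' base'); box(reg&(H>.075)&(H<.097),nm+' edge'); box(reg&(H>.098)&(H<.115),nm+' spine');box(reg&(H>.117)&(H<.2),nm+' arms')
```

```text
desk z 0.0010180814483307975
blue base 505 [0.5373 0.0323 0.0214] rect [542.4  37.4] [101.4  49.9] 87.9
   axis deg 94.4
blue edge 43 [0.5417 0.0262 0.0863] rect [542.4  39. ] [102.4   3. ] 88.1
   axis deg 88.4
blue spine 259 [0.5428 0.05   0.1073] rect [542.9  50.1] [50.6 29. ] 86.0
   axis deg 88.9
blue arms 35 [0.5466 0.0495 0.1363] rect [543.1  49.2] [19.8 46.4] 89.3
   axis deg 176.3
green base 729 [ 0.5221 -0.1103  0.0214] rect [ 522.7 -109.6] [ 50. 102.] 9.2
   axis deg 99.1
green edge 83 [ 0.5224 -0.1102  0.0871] rect [ 522.5 -109.6] [  3.5 102.8] 9.2
   axis deg 99.0
green spine 0
green arms 0
white base 519 [ 0.4643 -0.2366  0.0215] rect [ 465.4 -246.8] [102.3  49.8] 82.3
   axis deg 74.3
white edge 58 [ 0.4668 -0.2363  0.0866] rect [ 468.4 -247.1] [102.8  18. ] 87.8
   axis deg 82.0
white spine 278 [ 0.4648 -0.2514  0.1074] rect [ 464.7 -251.9] [51.5 29.1] 82.1
   axis deg 82.6
white arms 42 [ 0.4639 -0.2503  0.1359] rect [ 464.9 -249.9] [20.8 47.7] 84.4
   axis deg 172.5
```

View pics/c0.png

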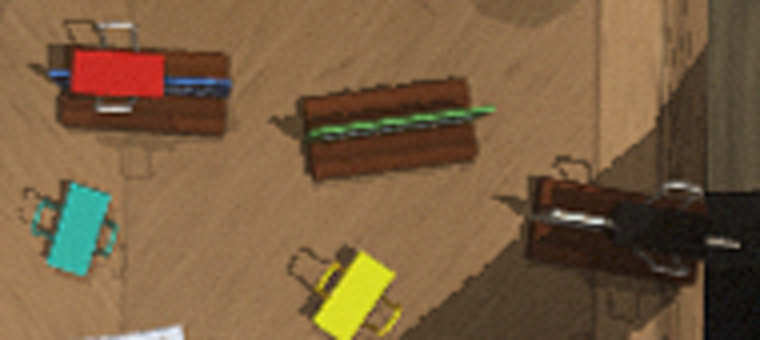

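The crop confirms it: red clip on the blue card, black clip on the white card, and the green card empty. Turquoise and yellow are loose on the desk. I'll write a planning helper next.

```bash
cat >> h.py <<'E'
from scipy.spatial.transform import Rotation as Ro
def plan(xyz,clipy):
    "rotvec (deg, tool) and then shift (mm, tool axes after the turn); tool y along clip x"
    o=get_obs();q=o['tool_rot'];R0=Ro.from_quat([q[1],q[2],q[3],q[0]]);a=np.radians(clipy-90)
    y=np.array([np.cos(a),np.sin(a),0]);z=np.array([0,0,-1.]);Rt=Ro.from_matrix(np.stack([np.cross(y,z),y,z],1))
    p=o['eef_pos'];rv=(R0.inv()*Rt).as_rotvec(degrees=True)
    print('t',round(float(o['t']),2),'p',np.round(p,4),'turn',np.round(rv,2),'shift mm',np.round(Rt.inv().apply(np.array(xyz)-p)*1000,1),'w',round(float(o['gripper_width'])*85.4,1),'gf',round(float(o['grasp_force']),1),'F',np.round(o['contact_force'],1))
E
python3 - <<'E'
from h import *
plan([.4648,-.2515,.24],82.4)
E
```

```text
t 0.1 p [ 0.4656 -0.4881  0.2554] turn [-9.000e-02 -2.000e-02 -3.875e+01] shift mm [234.4 -32.   15.4] w 85.4 gf 0.0 F [-0.7  0.9 -0.3]
```

>>> drive_tool:
  increments:
    - {"wz": -9.7,"claw": 0.066}
    - {"wz": -9.7}
    - {"wz": -9.7}
    - {"wz": -9.65}
    - {"dx": 0.05,"dy": -0.007,"dz": 0.003}
    - {"dx": 0.05,"dy": -0.007,"dz": 0.003}
    - {"dx": 0.05,"dy": -0.007,"dz": 0.003}
    - {"dx": 0.05,"dy": -0.007,"dz": 0.003}
    - {"dx": 0.0344,"dy": -0.004,"dz": 0.0034}
    - {}
    - {}
  newtons: 25

```text
schema error: expected keys claw, dx, dy, dz, wx, wy, wz
```

Run:
```python
from h import *
plan([.4648,-.2515,.151],82.4)
```

```text
t 0.1 p [ 0.4656 -0.4881  0.2554] turn [-9.000e-02 -2.000e-02 -3.875e+01] shift mm [234.4 -32.  104.4] w 85.4 gf 0.0 F [-0.7  0.9 -0.3]
```

>>> drive_tool:
  increments:
    - {"dx": 0,"dy": 0,"dz": 0,"wx": 0,"wy": 0,"wz": -9.7,"claw": 0.066}
    - {"dx": 0,"dy": 0,"dz": 0,"wx": 0,"wy": 0,"wz": -9.7,"claw": 0.066}
    - {"dx": 0,"dy": 0,"dz": 0,"wx": 0,"wy": 0,"wz": -9.7,"claw": 0.066}
    - {"dx": 0,"dy": 0,"dz": 0,"wx": 0,"wy": 0,"wz": -9.65,"claw": 0.066}
    - {"dx": 0.05,"dy": -0.007,"dz": 0.003,"wx": 0,"wy": 0,"wz": 0,"claw": 0.066}
    - {"dx": 0.05,"dy": -0.007,"dz": 0.003,"wx": 0,"wy": 0,"wz": 0,"claw": 0.066}
    - {"dx": 0.05,"dy": -0.007,"dz": 0.003,"wx": 0,"wy": 0,"wz": 0,"claw": 0.066}
    - {"dx": 0.05,"dy": -0.007,"dz": 0.003,"wx": 0,"wy": 0,"wz": 0,"claw": 0.066}
    - {"dx": 0.034,"dy": -0.004,"dz": 0.003,"wx": 0,"wy": 0,"wz": 0,"claw": 0.066}
    - {"dx": 0,"dy": 0,"dz": 0,"wx": 0,"wy": 0,"wz": 0,"claw": 0.066}
    - {"dx": 0,"dy": 0,"dz": 0,"wx": 0,"wy": 0,"wz": 0,"claw": 0.066}
  newtons: 25

```text
t: 1.48
eef_pos: [0.465, -0.253, 0.2413]
tool_rot: [0.0, 0.753, 0.658, -0.0]
contact_force: [-0.3, -0.4, 0.4]
gripper_width: 0.772
grasp_force: 0.0
```

Run:
```python
from h import *
snap('scene','s1')
p,d=snap('top','t1')
plan([.4648,-.2515,.151],82.4)
```

```text
t 1.57 p [ 0.4649 -0.2537  0.2412] turn [-0.    0.03 -0.12] shift mm [ 2.1 -0.4 90.2] w 65.5 gf 0.0 F [0.2 0.2 0.1]
```

View pics/s1.png

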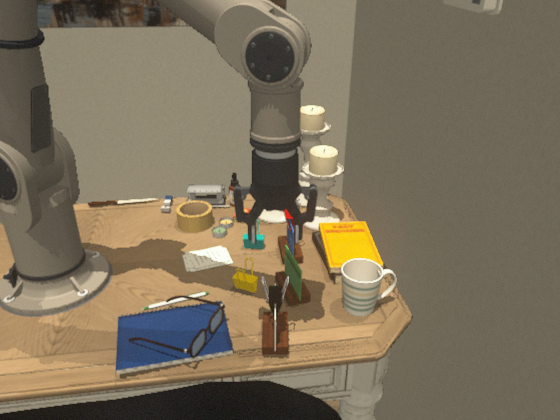

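The open fingers hang over the black clip, with tips at about (243,228) and (312,228) and the clip arms at (275,285). I'll check the true tip height and how close the candles stand to the red clip.

Run:
```python
from h import *
c=calibration('scene');K=np.array(c['intrinsics']);R=np.array(c['R']);t=np.array(c['t']);C=-R.T@t
for u,v in((243,228),(312,228)):
    r=R.T@np.linalg.solve(K,[u,v,1]);s=(-.2535-C[1])/r[1];print(np.round(C+s*r,4))
z=np.load('pics/s1.npz');W=world('scene',z['d'])
m=np.abs(W[...,1]+.2535)<.02; m&=(W[...,2]>.15)&(W[...,2]<.4);P=W[m];print('finger min z',P[:,2].min(), np.percentile(P[:,2],1))
d=np.load('pics/t0.npz')['d'];W=world('top',d)
m=(W[...,2]>.1)&(W[...,0]>.42)&(W[...,0]<.68)&(W[...,1]>.085)&(W[...,1]<.3);print('candle',W[m].min(0),W[m].max(0))
m=(W[...,2]>.02)&(W[...,0]>.585)&(W[...,1]>-.15)&(W[...,1]<.1);print('book',W[m].min(0),W[m].max(0))
```

```text
[ 0.4103 -0.2535  0.2546]
[ 0.5295 -0.2535  0.2448]
finger min z 0.1502433388847136 0.15811313721307252
candle [0.48191479 0.13001315 0.13066191] [0.6799761  0.29998194 0.27897117]
book [ 0.61083461 -0.14999799  0.02000882] [0.78132594 0.0999428  0.46666597]
```

Run:
```python
from h import *
z=np.load('pics/s1.npz');W=world('scene',z['d'])
a=W[...,0]-.4649
for s in(-1,1):
    m=(np.abs(W[...,1]+.2535)<.02)&(s*a>.026)&(s*a<.06)&(W[...,2]>.17)&(W[...,2]<.4);P=W[m];i=np.argsort(P[:,2])[:12];print(np.round(P[i],3).tolist())
p=z['p'][180:310,215:335];cv2.imwrite('pics/c1.png',cv2.resize(p,None,fx=4,fy=4)[:,:,::-1])
```

```text
[[0.433, -0.241, 0.223], [0.433, -0.239, 0.226], [0.433, -0.242, 0.226], [0.424, -0.258, 0.226], [0.43, -0.259, 0.226], [0.426, -0.259, 0.227], [0.428, -0.26, 0.227], [0.433, -0.239, 0.228], [0.43, -0.258, 0.228], [0.425, -0.258, 0.228], [0.426, -0.259, 0.229], [0.428, -0.259, 0.229]]
[[0.497, -0.259, 0.223], [0.498, -0.258, 0.224], [0.503, -0.267, 0.225], [0.501, -0.267, 0.225], [0.498, -0.257, 0.226], [0.497, -0.269, 0.226], [0.498, -0.257, 0.227], [0.503, -0.268, 0.227], [0.499, -0.271, 0.228], [0.498, -0.268, 0.228], [0.499, -0.269, 0.229], [0.498, -0.253, 0.229]]
```

View pics/c1.png

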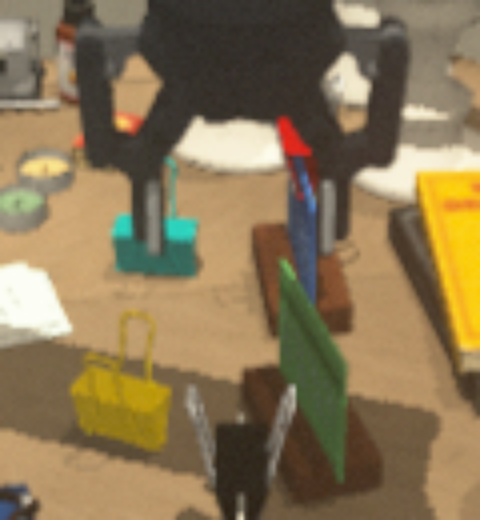

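The crop shows the finger pads either side of the black clip's arms, which are at crop (195,400) and (290,400). Tips are about 18 mm ahead of the TCP at this opening. I'll descend and squeeze.

>>> drive_tool:
  increments:
    - {"dx": 0.002,"dy": 0,"dz": 0.03,"wx": 0,"wy": 0,"wz": 0,"claw": 0.066}
    - {"dx": 0,"dy": 0,"dz": 0.03,"wx": 0,"wy": 0,"wz": 0,"claw": 0.066}
    - {"dx": 0,"dy": 0,"dz": 0.02,"wx": 0,"wy": 0,"wz": 0,"claw": 0.066}
    - {"dx": 0,"dy": 0,"dz": 0.011,"wx": 0,"wy": 0,"wz": 0,"claw": 0.066}
    - {"dx": 0,"dy": 0,"dz": 0,"wx": 0,"wy": 0,"wz": 0,"claw": 0.066}
    - {"dx": 0,"dy": 0,"dz": 0,"wx": 0,"wy": 0,"wz": 0,"claw": 0.055}
    - {"dx": 0,"dy": 0,"dz": 0,"wx": 0,"wy": 0,"wz": 0,"claw": 0.045}
    - {"dx": 0,"dy": 0,"dz": 0,"wx": 0,"wy": 0,"wz": 0,"claw": 0.035}
    - {"dx": 0,"dy": 0,"dz": 0,"wx": 0,"wy": 0,"wz": 0,"claw": 0.02}
    - {"dx": 0,"dy": 0,"dz": 0,"wx": 0,"wy": 0,"wz": 0,"claw": 0.02}
    - {"dx": 0,"dy": 0,"dz": 0,"wx": 0,"wy": 0,"wz": 0,"claw": 0.02}
    - {"dx": 0,"dy": 0,"dz": 0,"wx": 0,"wy": 0,"wz": 0,"claw": 0.02}
  newtons: 25

```text
t: 3.08
eef_pos: [0.4654, -0.2503, 0.1503]
tool_rot: [0.0, 0.752, 0.659, 0.0]
contact_force: [-0.3, -0.1, -0.8]
gripper_width: 0.308
grasp_force: 28.3
```

Run:
```python
from h import *
p,d=snap('scene','s2')
plan([.4648,-.2515,.151],82.4)
cv2.imwrite('pics/c2.png',cv2.resize(p[200:360,200:360],None,fx=3.5,fy=3.5)[:,:,::-1])
```

```text
t 3.12 p [ 0.4654 -0.2503  0.1503] turn [-0.  0. -0.] shift mm [-1.3 -0.4 -0.7] w 26.0 gf 28.3 F [-0.6 -0.3 -1.3]
```

View pics/c2.png

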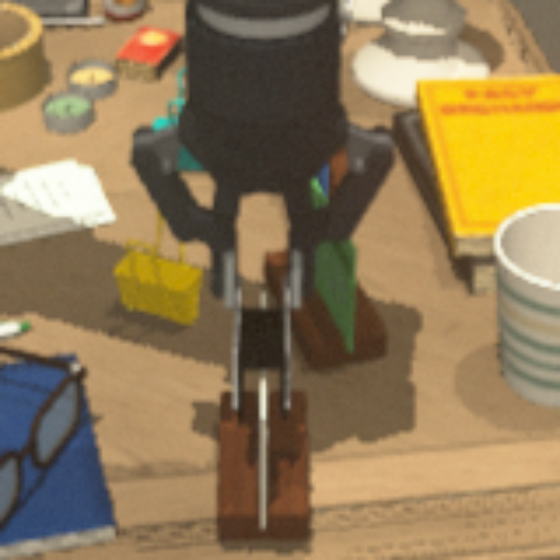

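The jaws stand open on both sides of the white card, around crop (262,340). I'll lift straight up.

>>> drive_tool:
  increments:
    - {"dx": 0,"dy": 0,"dz": -0.01,"wx": 0,"wy": 0,"wz": 0,"claw": 0.02}
    - {"dx": 0,"dy": 0,"dz": -0.02,"wx": 0,"wy": 0,"wz": 0,"claw": 0.02}
    - {"dx": 0,"dy": 0,"dz": -0.025,"wx": 0,"wy": 0,"wz": 0,"claw": 0.02}
    - {"dx": 0,"dy": 0,"dz": -0.02,"wx": 0,"wy": 0,"wz": 0,"claw": 0.02}
    - {"dx": 0,"dy": 0,"dz": -0.01,"wx": 0,"wy": 0,"wz": 0,"claw": 0.02}
    - {"dx": 0,"dy": 0,"dz": 0,"wx": 0,"wy": 0,"wz": 0,"claw": 0.02}

```text
t: 3.88
eef_pos: [0.4657, -0.2504, 0.236]
tool_rot: [0.001, 0.752, 0.659, 0.0]
contact_force: [1.0, -1.1, -0.4]
gripper_width: 0.302
grasp_force: 28.3
```

Run:
```python
from h import *
p,d=snap('top','t2')
W=world('top',d);H=W[...,2]
m=(H>.075)&(H<.097)&(abs(W[...,0]-.4654)<.06)&(abs(W[...,1]+.2468)<.07);P=W[m]
print(np.round(cv2.minAreaRect(P[:,:2].astype(np.float32)*1000),1) if 0 else cv2.minAreaRect(P[:,:2].astype(np.float32)*1000))
plan([.5225,-.1096,.235],99.1)
```

```text
((468.6314392089844, -222.67868041992188), (54.15420913696289, 3.236933946609497), 82.21284484863281)
t 3.92 p [ 0.4653 -0.2502  0.2352] turn [ -0.     0.   -16.71] shift mm [129.8  78.7   0.2] w 26.3 gf 28.3 F [ 1.1 -0.  -0.9]
```

>>> drive_tool:
  increments:
    - {"dx": 0,"dy": 0,"dz": 0,"wx": 0,"wy": 0,"wz": -3.7,"claw": 0.02}
    - {"dx": 0,"dy": 0,"dz": 0,"wx": 0,"wy": 0,"wz": -5,"claw": 0.02}
    - {"dx": 0,"dy": 0,"dz": 0,"wx": 0,"wy": 0,"wz": -5,"claw": 0.02}
    - {"dx": 0,"dy": 0,"dz": 0,"wx": 0,"wy": 0,"wz": -3,"claw": 0.02}
    - {"dx": 0.012,"dy": 0.008,"dz": 0,"wx": 0,"wy": 0,"wz": 0,"claw": 0.02}
    - {"dx": 0.025,"dy": 0.015,"dz": 0,"wx": 0,"wy": 0,"wz": 0,"claw": 0.02}
    - {"dx": 0.03,"dy": 0.018,"dz": 0,"wx": 0,"wy": 0,"wz": 0,"claw": 0.02}
    - {"dx": 0.03,"dy": 0.018,"dz": 0,"wx": 0,"wy": 0,"wz": 0,"claw": 0.02}
    - {"dx": 0.022,"dy": 0.013,"dz": 0,"wx": 0,"wy": 0,"wz": 0,"claw": 0.02}
    - {"dx": 0.011,"dy": 0.007,"dz": 0,"wx": 0,"wy": 0,"wz": 0,"claw": 0.02}
    - {"dx": 0,"dy": 0,"dz": 0,"wx": 0,"wy": 0,"wz": 0,"claw": 0.02}
    - {"dx": 0,"dy": 0,"dz": 0,"wx": 0,"wy": 0,"wz": 0,"claw": 0.02}

```text
t: 5.42
eef_pos: [0.5224, -0.1106, 0.2351]
tool_rot: [-0.0, 0.649, 0.76, -0.0]
contact_force: [-0.6, -0.0, -1.6]
gripper_width: 0.309
grasp_force: 28.3
```

Run:
```python
from h import *
plan([.5225,-.1096,.150],99.1)
p,d=snap('scene','s3')
W=world('scene',d)
cv2.imwrite('pics/c3.png',cv2.resize(p[150:330,200:360],None,fx=3.3,fy=3.3)[:,:,::-1])
# clip body under the hand
hsv=cv2.cvtColor(p,cv2.COLOR_RGB2HSV)
m=(W[...,2]>.14)&(W[...,2]<.205)&(abs(W[...,0]-.5225)<.05)&(abs(W[...,1]+.11)<.05);P=W[m];print(len(P),P.min(0),P.max(0),P.mean(0))
```

```text
t 5.42 p [ 0.5224 -0.1106  0.2351] turn [-0.04  0.02 -0.1 ] shift mm [ 0.9  0.2 85.1] w 26.4 gf 28.3 F [-0.6 -0.  -1.6]
360 [ 0.50527144 -0.14152755  0.15258643] [ 0.53841734 -0.08569723  0.20473162] [ 0.52078068 -0.11682603  0.17708612]
```

View pics/c3.png

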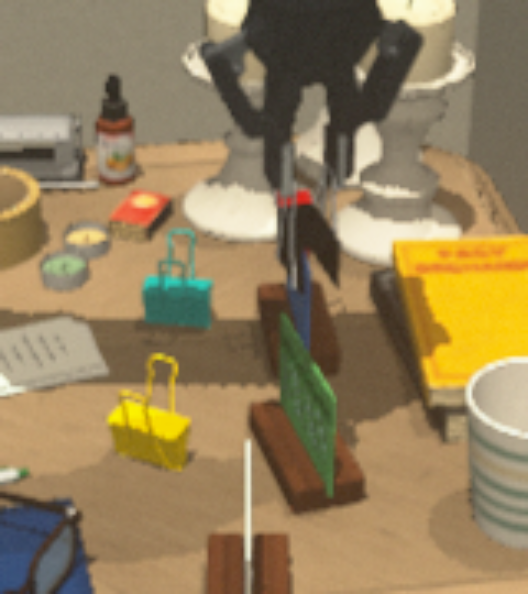

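The clip hangs open over the green card at crop (310,240). I'll check its tilt and height from the depth data.

Run:
```python
from h import *
z=np.load('pics/s3.npz');p=z['p'];W=world('scene',z['d'])
m=(W[...,2]>.13)&(W[...,2]<.2)&(abs(W[...,0]-.5225)<.04)&(abs(W[...,1]+.11)<.05)&(p.max(-1)<90)
a=np.radians(99.1);u=np.array([np.cos(a),np.sin(a)]);L=(W[...,:2]-[.5225,-.1096])@u
for l in np.arange(-.035,.035,.007):
    k=m&(L>=l)&(L<l+.007)
    if k.sum()>3: print(round(l*1000),k.sum(),'zmin %.4f zmax %.4f'%(W[k][:,2].min(),W[k][:,2].max()),np.round(W[k][:,0].mean(),4))
z=np.load('pics/t2.npz');W=world('top',z['d']);print()
m=(W[...,2]>.17)&(W[...,2]<.215)&(abs(W[...,0]-.465)<.05)&(abs(W[...,1]+.25)<.05);P=W[m];print(len(P))
a=np.radians(82.4);L=(P[:,:2]-[.4653,-.2502])@[np.cos(a),np.sin(a)]
if len(P)>5: print(np.polyfit(L,P[:,2],1),L.min(),L.max(),np.median(P[:,2]))
```

```text
-35 7 zmin 0.1539 zmax 0.1885 0.5202
-28 49 zmin 0.1530 zmax 0.1873 0.5233
-21 45 zmin 0.1527 zmax 0.1881 0.5234
-14 42 zmin 0.1550 zmax 0.1986 0.5243
-7 32 zmin 0.1549 zmax 0.1874 0.5209
0 39 zmin 0.1541 zmax 0.1906 0.5189
7 31 zmin 0.1529 zmax 0.1907 0.5165
14 17 zmin 0.1540 zmax 0.1882 0.5213
21 4 zmin 0.1840 zmax 0.1862 0.5128

202
[-0.07170663  0.18780287] -0.006287233324761883 0.024939158228914397 0.1872305757485335
```

>>> drive_tool:
  increments:
    - {"dx": 0.001,"dy": 0,"dz": 0.015,"wx": 0,"wy": 0,"wz": 0,"claw": 0.02}
    - {"dx": 0,"dy": 0,"dz": 0.025,"wx": 0,"wy": 0,"wz": 0,"claw": 0.02}
    - {"dx": 0,"dy": 0,"dz": 0.02,"wx": 0,"wy": 0,"wz": 0,"claw": 0.02}
    - {"dx": 0,"dy": 0,"dz": 0.014,"wx": 0,"wy": 0,"wz": 0,"claw": 0.02}
    - {"dx": 0,"dy": 0,"dz": 0.006,"wx": 0,"wy": 0,"wz": 0,"claw": 0.02}
    - {"dx": 0,"dy": 0,"dz": 0,"wx": 0,"wy": 0,"wz": 0,"claw": 0.02}
    - {"dx": 0,"dy": 0,"dz": 0,"wx": 0,"wy": 0,"wz": 0,"claw": 0.02}

```text
t: 6.35
eef_pos: [0.5232, -0.1085, 0.1559]
tool_rot: [0.001, 0.649, 0.761, 0.0]
contact_force: [0.5, -0.4, 0.3]
gripper_width: 0.31
grasp_force: 28.3
```

Run:
```python
from h import *
plan([.5225,-.1096,.155],99.1)
p,d=snap('scene','s4');W=world('scene',d)
cv2.imwrite('pics/c4.png',cv2.resize(p[180:330,210:350],None,fx=3.5,fy=3.5)[:,:,::-1])
```

```text
t 6.35 p [ 0.5232 -0.1085  0.1559] turn [ 0.07  0.02 -0.01] shift mm [-1.  -0.9  0.9] w 26.5 gf 28.3 F [ 0.5 -0.4  0.3]
```

View pics/c4.png

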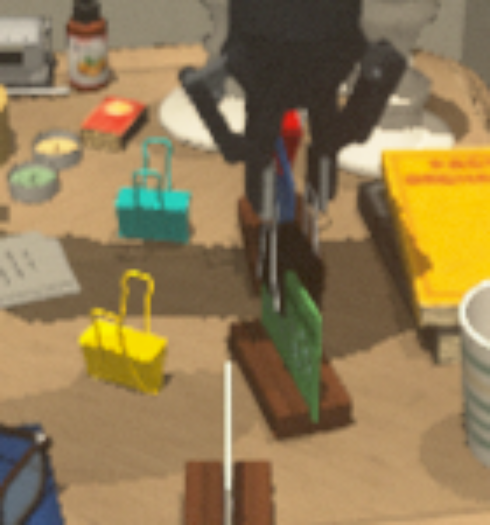

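The open jaws straddle the green card at crop (290,270). I'll let it grip and then retreat up.

>>> drive_tool:
  increments:
    - {"dx": -0.001,"dy": -0.001,"dz": 0,"wx": 0,"wy": 0,"wz": 0,"claw": 0.02}
    - {"dx": 0,"dy": 0,"dz": 0,"wx": 0,"wy": 0,"wz": 0,"claw": 0.03}
    - {"dx": 0,"dy": 0,"dz": 0.001,"wx": 0,"wy": 0,"wz": 0,"claw": 0.037}
    - {"dx": 0,"dy": 0,"dz": 0.001,"wx": 0,"wy": 0,"wz": 0,"claw": 0.044}
    - {"dx": 0,"dy": 0,"dz": 0.001,"wx": 0,"wy": 0,"wz": 0,"claw": 0.051}
    - {"dx": 0,"dy": 0,"dz": 0,"wx": 0,"wy": 0,"wz": 0,"claw": 0.06}
    - {"dx": 0,"dy": 0,"dz": 0,"wx": 0,"wy": 0,"wz": 0,"claw": 0.066}
    - {"dx": 0,"dy": 0,"dz": 0,"wx": 0,"wy": 0,"wz": 0,"claw": 0.066}
    - {"dx": 0,"dy": 0,"dz": -0.03,"wx": 0,"wy": 0,"wz": 0,"claw": 0.066}
    - {"dx": 0,"dy": 0,"dz": -0.04,"wx": 0,"wy": 0,"wz": 0,"claw": 0.066}
    - {"dx": 0,"dy": 0,"dz": -0.03,"wx": 0,"wy": 0,"wz": 0,"claw": 0.066}
    - {"dx": 0,"dy": 0,"dz": 0,"wx": 0,"wy": 0,"wz": 0,"claw": 0.066}

```text
t: 7.9
eef_pos: [0.5234, -0.1097, 0.2549]
tool_rot: [0.002, 0.649, 0.761, 0.001]
contact_force: [0.1, -0.7, -0.5]
gripper_width: 0.776
grasp_force: 0.0
```

Run:
```python
from h import *
plan([.5428,.0500,.25],88.4)
```

```text
t 7.9 p [ 0.5234 -0.1097  0.2549] turn [ 0.29  0.07 10.69] shift mm [160.1  14.9   4.9] w 66.3 gf 0.0 F [ 0.1 -0.7 -0.5]
```

>>> drive_tool:
  increments:
    - {"dx": 0,"dy": 0,"dz": 0,"wx": 0.2,"wy": 0,"wz": 5.4,"claw": 0.066}
    - {"dx": 0,"dy": 0,"dz": 0,"wx": 0.1,"wy": 0,"wz": 5.3,"claw": 0.066}
    - {"dx": 0.03,"dy": 0.003,"dz": 0,"wx": 0,"wy": 0,"wz": 0,"claw": 0.066}
    - {"dx": 0.04,"dy": 0.004,"dz": 0,"wx": 0,"wy": 0,"wz": 0,"claw": 0.066}
    - {"dx": 0.04,"dy": 0.004,"dz": 0,"wx": 0,"wy": 0,"wz": 0,"claw": 0.066}
    - {"dx": 0.03,"dy": 0.003,"dz": 0.003,"wx": 0,"wy": 0,"wz": 0,"claw": 0.066}
    - {"dx": 0.02,"dy": 0.001,"dz": 0.002,"wx": 0,"wy": 0,"wz": 0,"claw": 0.066}
    - {"dx": 0,"dy": 0,"dz": 0,"wx": 0,"wy": 0,"wz": 0,"claw": 0.066}
    - {"dx": 0,"dy": 0,"dz": 0,"wx": 0,"wy": 0,"wz": 0,"claw": 0.066}

```text
t: 9.02
eef_pos: [0.541, 0.0487, 0.2465]
tool_rot: [-0.002, 0.717, 0.697, -0.003]
contact_force: [0.2, 0.2, 0.2]
gripper_width: 0.769
grasp_force: 0.0
```

Run:
```python
from h import *
plan([.5428,.0500,.150],88.4)
p,d=snap('top','t3');W=world('top',d);H=W[...,2]
def fit(z0,z1,c,r,nm):
    m=(H>z0)&(H<z1)&(np.hypot(W[...,0]-c[0],W[...,1]-c[1])<r);P=W[m]
    if len(P)<5: print(nm,len(P));return
    print(nm,len(P),cv2.minAreaRect(P[:,:2].astype(np.float32)*1000),P[:,2].mean())
g=(.5225,-.11)
fit(.098,.115,g,.06,'black spine');fit(.117,.17,g,.05,'black arms');fit(.015,.03,g,.07,'green base')
fit(.075,.097,(.4654,-.2468),.06,'white edge')
```

```text
t 9.03 p [0.541  0.0487 0.2465] turn [-0.36  0.08 -0.06] shift mm [ 1.4  1.7 96.5] w 65.7 gf 0.0 F [0.2 0.2 0.2]
black spine 269 ((521.5028686523438, -110.5653076171875), (29.091341018676758, 51.80690383911133), 13.822073936462402) 0.10883425436791071
black arms 39 ((520.9058227539062, -110.03601837158203), (47.64598083496094, 20.201175689697266), 9.709619522094727) 0.1378746559384956
green base 503 ((522.665283203125, -109.71318054199219), (49.94655990600586, 102.3414535522461), 9.125884056091309) 0.021300537990069365
white edge 87 ((465.2193603515625, -246.9945831298828), (103.5460205078125, 3.5374553203582764), 82.30164337158203) 0.08760047048141825
```

The black clip is parked on the green card, and neither holder has moved. Next is the red clip.

>>> drive_tool:
  increments:
    - {"dx": 0.001,"dy": 0.002,"dz": 0.03,"wx": -0.3,"wy": 0,"wz": 0,"claw": 0.066}
    - {"dx": 0,"dy": 0,"dz": 0.035,"wx": 0,"wy": 0,"wz": 0,"claw": 0.066}
    - {"dx": 0,"dy": 0,"dz": 0.02,"wx": 0,"wy": 0,"wz": 0,"claw": 0.066}
    - {"dx": 0,"dy": 0,"dz": 0.01,"wx": 0,"wy": 0,"wz": 0,"claw": 0.066}
    - {"dx": 0,"dy": 0,"dz": 0,"wx": 0,"wy": 0,"wz": 0,"claw": 0.066}
    - {"dx": 0,"dy": 0,"dz": 0,"wx": 0,"wy": 0,"wz": 0,"claw": 0.055}
    - {"dx": 0,"dy": 0,"dz": 0,"wx": 0,"wy": 0,"wz": 0,"claw": 0.045}
    - {"dx": 0,"dy": 0,"dz": 0,"wx": 0,"wy": 0,"wz": 0,"claw": 0.035}
    - {"dx": 0,"dy": 0,"dz": 0,"wx": 0,"wy": 0,"wz": 0,"claw": 0.02}
    - {"dx": 0,"dy": 0,"dz": 0,"wx": 0,"wy": 0,"wz": 0,"claw": 0.02}
    - {"dx": 0,"dy": 0,"dz": 0,"wx": 0,"wy": 0,"wz": 0,"claw": 0.02}
    - {"dx": 0,"dy": 0,"dz": 0,"wx": 0,"wy": 0,"wz": 0,"claw": 0.02}

```text
t: 10.58
eef_pos: [0.5432, 0.0508, 0.1521]
tool_rot: [0.0, 0.717, 0.697, -0.0]
contact_force: [-0.9, 0.2, -0.7]
gripper_width: 0.306
grasp_force: 28.2
```

Run:
```python
from h import *
plan([.5428,.0500,.150],88.4)
p,d=snap('scene','s5')
cv2.imwrite('pics/c5.png',cv2.resize(p[150:300,220:360],None,fx=3.5,fy=3.5)[:,:,::-1])
```

```text
t 10.57 p [0.5432 0.0508 0.1521] turn [-0.    0.03 -0.  ] shift mm [-0.8 -0.4  2.1] w 26.1 gf 28.2 F [-0.9  0.2 -0.7]
```

View pics/c5.png

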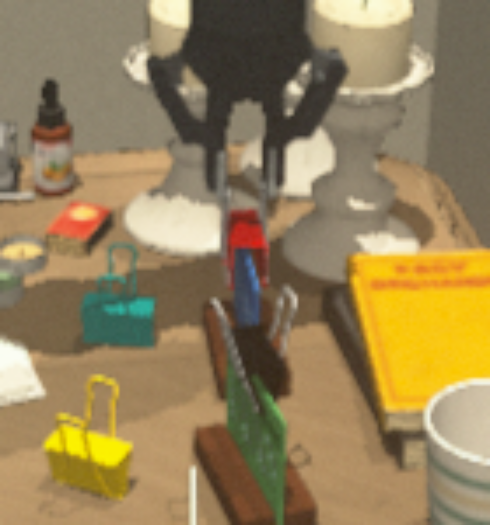

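The red clip is open, with its jaws clear of the blue card at crop (245,260). The black clip sits on the green card. I'll lift.

>>> drive_tool:
  increments:
    - {"dx": 0,"dy": 0,"dz": -0.01,"wx": 0,"wy": 0,"wz": 0,"claw": 0.02}
    - {"dx": 0,"dy": 0,"dz": -0.02,"wx": 0,"wy": 0,"wz": 0,"claw": 0.02}
    - {"dx": 0,"dy": 0,"dz": -0.03,"wx": 0,"wy": 0,"wz": 0,"claw": 0.02}
    - {"dx": 0,"dy": 0,"dz": -0.03,"wx": 0,"wy": 0,"wz": 0,"claw": 0.02}
    - {"dx": 0,"dy": 0,"dz": -0.02,"wx": 0,"wy": 0,"wz": 0,"claw": 0.02}
    - {"dx": 0,"dy": 0,"dz": -0.01,"wx": 0,"wy": 0,"wz": 0,"claw": 0.02}
    - {"dx": 0,"dy": 0,"dz": 0,"wx": 0,"wy": 0,"wz": 0,"claw": 0.02}

```text
t: 11.5
eef_pos: [0.5434, 0.0509, 0.2727]
tool_rot: [0.001, 0.717, 0.697, 0.0]
contact_force: [0.1, 0.7, -0.6]
gripper_width: 0.306
grasp_force: 28.2
```

Run:
```python
from h import *
p,d=snap('top','t4');W=world('top',d)
m=(p[...,0]>120)&(p[...,1]<60)&(p[...,2]<60)&(W[...,2]>.17)&(W[...,2]<.24);P=W[m]
print(len(P),P.min(0),P.max(0),P.mean(0)) if len(P) else 0
m=(W[...,2]>.075)&(W[...,2]<.097)&(abs(W[...,0]-.5424)<.03)&(abs(W[...,1]-.0375)<.06);P=W[m];print(len(P),cv2.minAreaRect(P[:,:2].astype(np.float32)*1000))
plan([.4654,-.2468,.27],82.3)
```

```text
0 ((0.0, 0.0), (0.0, 0.0), 0.0)
t 11.55 p [0.543  0.0508 0.2719] turn [-0.01  0.04  6.1 ] shift mm [-305.3  -37.     1.9] w 26.0 gf 28.2 F [-0.7  0.2 -0.4]
```

>>> drive_tool:
  increments:
    - {"dx": 0,"dy": 0,"dz": 0,"wx": 0,"wy": 0,"wz": 3,"claw": 0.02}
    - {"dx": 0,"dy": 0,"dz": 0,"wx": 0,"wy": 0,"wz": 3.1,"claw": 0.02}
    - {"dx": -0.015,"dy": -0.002,"dz": 0,"wx": 0,"wy": 0,"wz": 0,"claw": 0.02}
    - {"dx": -0.03,"dy": -0.004,"dz": 0,"wx": 0,"wy": 0,"wz": 0,"claw": 0.02}
    - {"dx": -0.035,"dy": -0.004,"dz": 0,"wx": 0,"wy": 0,"wz": 0,"claw": 0.02}
    - {"dx": -0.035,"dy": -0.004,"dz": 0,"wx": 0,"wy": 0,"wz": 0,"claw": 0.02}
    - {"dx": -0.035,"dy": -0.004,"dz": 0,"wx": 0,"wy": 0,"wz": 0,"claw": 0.02}
    - {"dx": -0.035,"dy": -0.004,"dz": 0,"wx": 0,"wy": 0,"wz": 0,"claw": 0.02}
    - {"dx": -0.035,"dy": -0.004,"dz": 0,"wx": 0,"wy": 0,"wz": 0,"claw": 0.02}
    - {"dx": -0.035,"dy": -0.004,"dz": 0,"wx": 0,"wy": 0,"wz": 0,"claw": 0.02}
    - {"dx": -0.03,"dy": -0.004,"dz": 0,"wx": 0,"wy": 0,"wz": 0,"claw": 0.02}
    - {"dx": -0.015,"dy": -0.002,"dz": 0,"wx": 0,"wy": 0,"wz": 0,"claw": 0.02}
    - {"dx": -0.004,"dy": -0.001,"dz": 0,"wx": 0,"wy": 0,"wz": 0,"claw": 0.02}
    - {"dx": 0,"dy": 0,"dz": 0,"wx": 0,"wy": 0,"wz": 0,"claw": 0.02}
    - {"dx": 0,"dy": 0,"dz": 0,"wx": 0,"wy": 0,"wz": 0,"claw": 0.02}

```text
t: 13.42
eef_pos: [0.4663, -0.2442, 0.2723]
tool_rot: [0.0, 0.752, 0.659, 0.0]
contact_force: [0.6, -0.6, -1.2]
gripper_width: 0.308
grasp_force: 28.2
```

```bash
cat >> h.py <<'E'
def lips(name,ctr,ang,z0,z1,red):
    p,d=snap('scene',name);W=world('scene',d);p=p.astype(int)
    col=(p[...,0]>p[...,1]*1.8+15) if red else (p.max(-1)<90)
    m=col&(W[...,2]>z0)&(W[...,2]<z1)&(np.hypot(W[...,0]-ctr[0],W[...,1]-ctr[1])<.05)
    a=np.radians(ang);Q=W[...,:2]-ctr;L=Q@[np.cos(a),np.sin(a)];X=Q@[np.sin(a),-np.cos(a)]
    print('L',np.round(np.percentile(L[m],[0,2,98,100])*1000,1),'X',np.round(np.percentile(X[m],[0,2,98,100])*1000,1))
    for l in np.arange(-.035,.035,.014):
        k=m&(L>=l)&(L<l+.014)
        if k.sum()>3: print(round(l*1000),k.sum(),'zmin %.4f zmax %.4f'%(W[k][:,2].min(),W[k][:,2].max()))
E
python3 - <<'E'
from h import *
plan([.4655,-.246,.157],82.3)
lips('s6',(.4654,-.2468),82.3,.13,.245,True)
E
```

```text
t 13.43 p [ 0.4663 -0.2442  0.2723] turn [0.02 0.01 0.12] shift mm [ -1.9  -0.5 115.3] w 26.3 gf 28.2 F [ 0.6 -0.6 -1.2]
L [-25.5 -23.6  23.9  25.4] X [-11.8 -11.7  12.4  12.6]
-35 28 zmin 0.1891 zmax 0.2233
-21 67 zmin 0.1887 zmax 0.2246
-7 64 zmin 0.1894 zmax 0.2231
7 55 zmin 0.1874 zmax 0.2233
21 15 zmin 0.2202 zmax 0.2231
```

>>> drive_tool:
  increments:
    - {"dx": -0.001,"dy": 0,"dz": 0.015,"wx": 0,"wy": 0,"wz": 0,"claw": 0.02}
    - {"dx": 0,"dy": -0.0005,"dz": 0.03,"wx": 0,"wy": 0,"wz": 0,"claw": 0.02}
    - {"dx": 0,"dy": 0,"dz": 0.03,"wx": 0,"wy": 0,"wz": 0,"claw": 0.02}
    - {"dx": 0,"dy": 0,"dz": 0.022,"wx": 0,"wy": 0,"wz": 0,"claw": 0.02}
    - {"dx": 0,"dy": 0,"dz": 0.012,"wx": 0,"wy": 0,"wz": 0,"claw": 0.02}
    - {"dx": 0,"dy": 0,"dz": 0.006,"wx": 0,"wy": 0,"wz": 0,"claw": 0.02}
    - {"dx": 0,"dy": 0,"dz": 0,"wx": 0,"wy": 0,"wz": 0,"claw": 0.02}
    - {"dx": 0,"dy": 0,"dz": 0,"wx": 0,"wy": 0,"wz": 0,"claw": 0.02}

```text
t: 14.48
eef_pos: [0.4657, -0.2466, 0.158]
tool_rot: [0.001, 0.753, 0.658, 0.0]
contact_force: [-0.3, 0.1, -0.4]
gripper_width: 0.303
grasp_force: 28.2
```

Run:
```python
from h import *
plan([.4655,-.246,.157],82.3)
lips('s7',(.4654,-.2468),82.3,.05,.13,True)
```

```text
t 14.47 p [ 0.4657 -0.2466  0.158 ] turn [ 0.09  0.06 -0.  ] shift mm [ 0.6 -0.3  1. ] w 25.9 gf 28.2 F [-0.3  0.1 -0.4]
L [-29.  -27.2  21.3  23.2] X [-12.3 -12.2  11.6  11.7]
-35 44 zmin 0.0734 zmax 0.1101
-21 69 zmin 0.0851 zmax 0.1094
-7 53 zmin 0.1050 zmax 0.1099
7 58 zmin 0.1044 zmax 0.1101
21 7 zmin 0.1053 zmax 0.1078
```

>>> drive_tool:
  increments:
    - {"dx": 0.002,"dy": 0,"dz": 0.001,"wx": 0,"wy": 0,"wz": 0,"claw": 0.02}
    - {"dx": 0,"dy": 0,"dz": 0,"wx": 0,"wy": 0,"wz": 0,"claw": 0.02}
    - {"dx": 0,"dy": 0,"dz": 0,"wx": 0,"wy": 0,"wz": 0,"claw": 0.03}
    - {"dx": 0,"dy": 0,"dz": 0.001,"wx": 0,"wy": 0,"wz": 0,"claw": 0.037}
    - {"dx": 0,"dy": 0,"dz": 0.001,"wx": 0,"wy": 0,"wz": 0,"claw": 0.044}
    - {"dx": 0,"dy": 0,"dz": 0.001,"wx": 0,"wy": 0,"wz": 0,"claw": 0.051}
    - {"dx": 0,"dy": 0,"dz": 0,"wx": 0,"wy": 0,"wz": 0,"claw": 0.06}
    - {"dx": 0,"dy": 0,"dz": 0,"wx": 0,"wy": 0,"wz": 0,"claw": 0.066}
    - {"dx": 0,"dy": 0,"dz": 0,"wx": 0,"wy": 0,"wz": 0,"claw": 0.066}
    - {"dx": 0,"dy": 0,"dz": -0.03,"wx": 0,"wy": 0,"wz": 0,"claw": 0.066}
    - {"dx": 0,"dy": 0,"dz": -0.04,"wx": 0,"wy": 0,"wz": 0,"claw": 0.066}
    - {"dx": 0,"dy": 0,"dz": -0.03,"wx": 0,"wy": 0,"wz": 0,"claw": 0.066}
    - {"dx": 0,"dy": 0,"dz": 0,"wx": 0,"wy": 0,"wz": 0,"claw": 0.066}

```text
t: 16.15
eef_pos: [0.4668, -0.2449, 0.2558]
tool_rot: [0.003, 0.753, 0.658, 0.001]
contact_force: [-0.2, 0.1, -0.4]
gripper_width: 0.776
grasp_force: 0.0
```

Run:
```python
from h import *
plan([.5215,-.1105,.25],99.1)
```

```text
t 16.15 p [ 0.4668 -0.2449  0.2558] turn [  0.27   0.16 -16.81] shift mm [124.1  75.2   5.8] w 66.3 gf 0.0 F [-0.2  0.1 -0.4]
```

>>> drive_tool:
  increments:
    - {"dx": 0,"dy": 0,"dz": 0,"wx": 0.2,"wy": 0.1,"wz": -8.4,"claw": 0.066}
    - {"dx": 0,"dy": 0,"dz": 0,"wx": 0.1,"wy": 0,"wz": -8.4,"claw": 0.066}
    - {"dx": 0.02,"dy": 0.012,"dz": 0.001,"wx": 0,"wy": 0,"wz": 0,"claw": 0.066}
    - {"dx": 0.035,"dy": 0.021,"dz": 0.001,"wx": 0,"wy": 0,"wz": 0,"claw": 0.066}
    - {"dx": 0.035,"dy": 0.021,"dz": 0.001,"wx": 0,"wy": 0,"wz": 0,"claw": 0.066}
    - {"dx": 0.025,"dy": 0.015,"dz": 0.002,"wx": 0,"wy": 0,"wz": 0,"claw": 0.066}
    - {"dx": 0.009,"dy": 0.006,"dz": 0.001,"wx": 0,"wy": 0,"wz": 0,"claw": 0.066}
    - {"dx": 0,"dy": 0,"dz": 0,"wx": 0,"wy": 0,"wz": 0,"claw": 0.066}
    - {"dx": 0,"dy": 0,"dz": 0,"wx": 0,"wy": 0,"wz": 0,"claw": 0.066}

```text
t: 17.27
eef_pos: [0.5193, -0.1117, 0.2469]
tool_rot: [-0.002, 0.65, 0.76, -0.002]
contact_force: [-0.8, -0.4, -0.8]
gripper_width: 0.774
grasp_force: 0.0
```

Run:
```python
from h import *
plan([.5215,-.1105,.152],99.1)
p,d=snap('top','t5');W=world('top',d);H=W[...,2]
def fit(z0,z1,c,r,nm):
    m=(H>z0)&(H<z1)&(np.hypot(W[...,0]-c[0],W[...,1]-c[1])<r);P=W[m]
    if len(P)<5: print(nm,len(P));return
    print(nm,len(P),[np.round(v,1) for v in cv2.minAreaRect(P[:,:2].astype(np.float32)*1000)],P[:,2].mean())
w=(.4654,-.2468);b=(.5424,.0375)
fit(.098,.115,w,.06,'red spine');fit(.117,.17,w,.05,'red arms');fit(.015,.03,w,.07,'white base');fit(.075,.097,w,.065,'white edge')
fit(.075,.097,b,.06,'blue edge');fit(.015,.03,b,.07,'blue base')
lips('s8',w,82.3,.05,.13,True)
```

```text
t 17.27 p [ 0.5193 -0.1117  0.2469] turn [-0.32 -0.09 -0.13] shift mm [ 0.8  2.4 94.9] w 66.1 gf 0.0 F [-0.8 -0.4 -0.8]
red spine 0
red arms 0
white base 0
white edge 0
blue edge 90 [array([542.3,  39. ]), array([102.3,   3.5]), np.float64(88.3)] 0.08646377725976151
blue base 682 [array([542.5,  37.3]), array([101.3,  50.2]), np.float64(88.3)] 0.021367528371288285
L [-25.8 -24.2  24.6  26. ] X [-12.4 -12.2  12.   12.3]
-35 27 zmin 0.0770 zmax 0.1096
-21 102 zmin 0.0800 zmax 0.1101
-7 79 zmin 0.0796 zmax 0.1099
7 61 zmin 0.0994 zmax 0.1091
21 20 zmin 0.1057 zmax 0.1089
```

The red clip is centred on the white card. Now I'll fetch the black clip.

>>> drive_tool:
  increments:
    - {"dx": 0.001,"dy": 0.0024,"dz": 0.03,"wx": -0.3,"wy": -0.1,"wz": -0.1,"claw": 0.066}
    - {"dx": 0,"dy": 0,"dz": 0.034,"wx": 0,"wy": 0,"wz": 0,"claw": 0.066}
    - {"dx": 0,"dy": 0,"dz": 0.02,"wx": 0,"wy": 0,"wz": 0,"claw": 0.066}
    - {"dx": 0,"dy": 0,"dz": 0.01,"wx": 0,"wy": 0,"wz": 0,"claw": 0.066}
    - {"dx": 0,"dy": 0,"dz": 0,"wx": 0,"wy": 0,"wz": 0,"claw": 0.066}
    - {"dx": 0,"dy": 0,"dz": 0,"wx": 0,"wy": 0,"wz": 0,"claw": 0.055}
    - {"dx": 0,"dy": 0,"dz": 0,"wx": 0,"wy": 0,"wz": 0,"claw": 0.045}
    - {"dx": 0,"dy": 0,"dz": 0,"wx": 0,"wy": 0,"wz": 0,"claw": 0.035}
    - {"dx": 0,"dy": 0,"dz": 0,"wx": 0,"wy": 0,"wz": 0,"claw": 0.02}
    - {"dx": 0,"dy": 0,"dz": 0,"wx": 0,"wy": 0,"wz": 0,"claw": 0.02}
    - {"dx": 0,"dy": 0,"dz": 0,"wx": 0,"wy": 0,"wz": 0,"claw": 0.02}
    - {"dx": 0,"dy": 0,"dz": 0,"wx": 0,"wy": 0,"wz": 0,"claw": 0.02}

```text
t: 18.88
eef_pos: [0.5219, -0.1086, 0.1532]
tool_rot: [0.0, 0.648, 0.762, 0.0]
contact_force: [-0.1, -0.1, -0.1]
gripper_width: 0.302
grasp_force: 28.0
```

Run:
```python
from h import *
plan([.5215,-.1105,.152],99.1)
lips('s9',(.5225,-.1096),99.1,.06,.12,False)
p=np.load('pics/s9.npz')['p'];cv2.imwrite('pics/c9.png',cv2.resize(p[180:330,210:350],None,fx=3.5,fy=3.5)[:,:,::-1])
```

```text
t 18.88 p [ 0.5219 -0.1086  0.1532] turn [ 0.02 -0.02  0.1 ] shift mm [-1.8 -0.7  1.2] w 25.8 gf 28.0 F [-0.1 -0.1 -0.1]
L [-48.8 -38.2  20.5  48.9] X [-15.7 -14.5  11.3  13.6]
-35 63 zmin 0.0674 zmax 0.1052
-21 94 zmin 0.0611 zmax 0.1054
-7 76 zmin 0.0616 zmax 0.1055
7 62 zmin 0.0680 zmax 0.1053
21 4 zmin 0.0972 zmax 0.1031
```

View pics/c9.png

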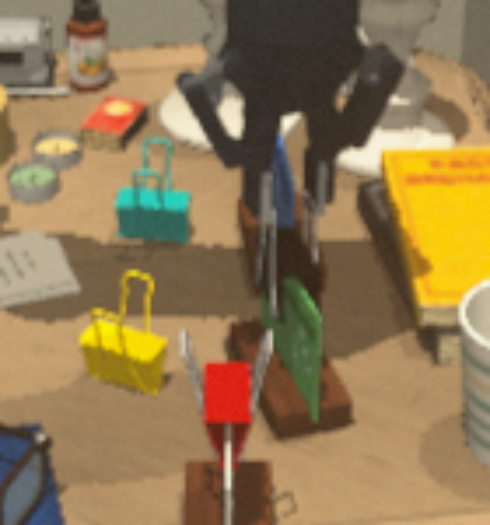

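The red clip grips the white card at crop (228,400), and the black clip is open over the green card at (290,250). I'll lift.

>>> drive_tool:
  increments:
    - {"dx": 0,"dy": 0,"dz": -0.01,"wx": 0,"wy": 0,"wz": 0,"claw": 0.02}
    - {"dx": 0,"dy": 0,"dz": -0.02,"wx": 0,"wy": 0,"wz": 0,"claw": 0.02}
    - {"dx": 0,"dy": 0,"dz": -0.025,"wx": 0,"wy": 0,"wz": 0,"claw": 0.02}
    - {"dx": 0,"dy": 0,"dz": -0.02,"wx": 0,"wy": 0,"wz": 0,"claw": 0.02}
    - {"dx": 0,"dy": 0,"dz": -0.01,"wx": 0,"wy": 0,"wz": 0,"claw": 0.02}
    - {"dx": 0,"dy": 0,"dz": 0,"wx": 0,"wy": 0,"wz": 0,"claw": 0.02}

```text
t: 19.68
eef_pos: [0.5223, -0.1087, 0.2389]
tool_rot: [0.001, 0.648, 0.762, 0.001]
contact_force: [0.4, -0.0, -0.6]
gripper_width: 0.302
grasp_force: 28.0
```

Run:
```python
from h import *
plan([.5424,.039,.238],88.2)
lips('s10',(.5225,-.1096),99.1,.13,.2,False)
```

```text
t 19.68 p [ 0.5223 -0.1087  0.2389] turn [1.100e-01 1.000e-02 1.099e+01] shift mm [148.2  15.5   0.9] w 25.8 gf 28.0 F [ 0.4 -0.  -0.6]
L [-28.8 -25.9  20.3  25.1] X [-15.  -14.   11.5  12.4]
-35 48 zmin 0.1541 zmax 0.1901
-21 88 zmin 0.1550 zmax 0.1978
-7 70 zmin 0.1557 zmax 0.1982
7 56 zmin 0.1559 zmax 0.1941
21 5 zmin 0.1841 zmax 0.1885
```

>>> drive_tool:
  increments:
    - {"dx": 0,"dy": 0,"dz": 0,"wx": 0.1,"wy": 0,"wz": 4,"claw": 0.02}
    - {"dx": 0,"dy": 0,"dz": 0,"wx": 0,"wy": 0,"wz": 4,"claw": 0.02}
    - {"dx": 0,"dy": 0,"dz": 0,"wx": 0,"wy": 0,"wz": 3,"claw": 0.02}
    - {"dx": 0.012,"dy": 0.002,"dz": 0,"wx": 0,"wy": 0,"wz": 0,"claw": 0.02}
    - {"dx": 0.025,"dy": 0.0025,"dz": 0,"wx": 0,"wy": 0,"wz": 0,"claw": 0.02}
    - {"dx": 0.03,"dy": 0.003,"dz": 0,"wx": 0,"wy": 0,"wz": 0,"claw": 0.02}
    - {"dx": 0.03,"dy": 0.003,"dz": 0,"wx": 0,"wy": 0,"wz": 0,"claw": 0.02}
    - {"dx": 0.028,"dy": 0.003,"dz": 0,"wx": 0,"wy": 0,"wz": 0,"claw": 0.02}
    - {"dx": 0.016,"dy": 0.0015,"dz": 0,"wx": 0,"wy": 0,"wz": 0,"claw": 0.02}
    - {"dx": 0.007,"dy": 0.0005,"dz": 0,"wx": 0,"wy": 0,"wz": 0,"claw": 0.02}
    - {"dx": 0,"dy": 0,"dz": 0,"wx": 0,"wy": 0,"wz": 0,"claw": 0.02}
    - {"dx": 0,"dy": 0,"dz": 0,"wx": 0,"wy": 0,"wz": 0,"claw": 0.02}

```text
t: 21.22
eef_pos: [0.542, 0.0376, 0.2381]
tool_rot: [-0.0, 0.719, 0.695, -0.001]
contact_force: [0.9, -0.4, -0.8]
gripper_width: 0.307
grasp_force: 28.0
```

Run:
```python
from h import *
plan([.5424,.039,.157],88.2)
lips('s11',(.5424,.038),88.2,.13,.2,False)
z=np.load('pics/s11.npz');W=world('scene',z['d']);p=z['p'].astype(int)
m=(p[...,2]>p[...,0]*1.3)&(W[...,2]>.07)&(W[...,2]<.1)&(np.hypot(W[...,0]-.5424,W[...,1]-.038)<.07);P=W[m];print('blue card scene',len(P),P.min(0),P.max(0))
```

```text
t 21.23 p [0.542  0.0376 0.2381] turn [-0.09  0.03 -0.09] shift mm [ 1.5  0.3 81.1] w 26.2 gf 28.0 F [ 0.9 -0.4 -0.8]
L [-32.7 -28.   19.7  23.1] X [-13.4 -13.2  11.   11.5]
-35 19 zmin 0.1546 zmax 0.1904
-21 52 zmin 0.1544 zmax 0.1894
-7 33 zmin 0.1557 zmax 0.1892
7 27 zmin 0.1567 zmax 0.1888
blue card scene 55 [ 0.54024614 -0.01497239  0.07005287] [0.54481209 0.07195291 0.09126412]
```

>>> drive_tool:
  increments:
    - {"dx": 0.003,"dy": 0,"dz": 0.015,"wx": 0,"wy": 0,"wz": 0,"claw": 0.02}
    - {"dx": 0,"dy": 0,"dz": 0.022,"wx": 0,"wy": 0,"wz": 0,"claw": 0.02}
    - {"dx": 0,"dy": 0,"dz": 0.02,"wx": 0,"wy": 0,"wz": 0,"claw": 0.02}
    - {"dx": 0,"dy": 0,"dz": 0.014,"wx": 0,"wy": 0,"wz": 0,"claw": 0.02}
    - {"dx": 0,"dy": 0,"dz": 0.007,"wx": 0,"wy": 0,"wz": 0,"claw": 0.02}
    - {"dx": 0,"dy": 0,"dz": 0.002,"wx": 0,"wy": 0,"wz": 0,"claw": 0.02}
    - {"dx": 0,"dy": 0,"dz": 0,"wx": 0,"wy": 0,"wz": 0,"claw": 0.02}
    - {"dx": 0,"dy": 0,"dz": 0,"wx": 0,"wy": 0,"wz": 0,"claw": 0.02}

```text
t: 22.28
eef_pos: [0.5424, 0.0419, 0.1588]
tool_rot: [-0.0, 0.718, 0.696, 0.0]
contact_force: [0.2, -0.1, -1.6]
gripper_width: 0.306
grasp_force: 28.0
```

Run:
```python
from h import *
plan([.5424,.0405,.157],88.2)
lips('s12',(.5424,.038),88.2,.095,.12,False)
z=np.load('pics/s12.npz');p=z['p'];W=world('scene',z['d'])
m=(p.max(-1)<90)&(W[...,2]>.06)&(W[...,2]<.1)&(np.hypot(W[...,0]-.5424,W[...,1]-.038)<.04);print('lip z',np.percentile(W[m][:,2],[0,5]))
cv2.imwrite('pics/c12.png',cv2.resize(p[170:290,220:350],None,fx=4,fy=4)[:,:,::-1])
```

```text
t 22.27 p [0.5424 0.0419 0.1588] turn [-0.01 -0.01 -0.  ] shift mm [-1.4 -0.   1.8] w 26.1 gf 28.0 F [ 0.2 -0.1 -1.6]
L [-26.4 -25.   25.1  26.3] X [-13.5 -13.   11.   11.3]
-35 19 zmin 0.0986 zmax 0.1094
-21 30 zmin 0.0971 zmax 0.1099
-7 31 zmin 0.0965 zmax 0.1103
7 23 zmin 0.0957 zmax 0.1110
21 7 zmin 0.1064 zmax 0.1089
lip z [0.06046116 0.06261275]
```

View pics/c12.png

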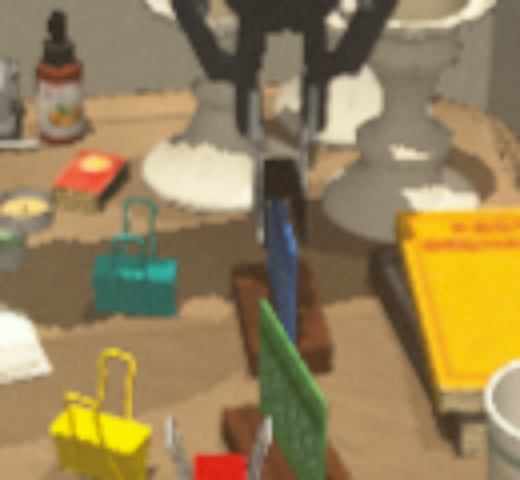

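The black clip's jaws stand open on both sides of the blue card at crop (280,210). It's centred to about 1 mm with the spine roughly 18 mm above the edge, so I'll hand it in.

```bash
python3 -c "
from station import *
print(hand_in())"
```

```text
the job is handed in; nothing more can be done
None
```

The job is handed in at about 22 s: the red clip grips the middle of the white card, and the black clip is held wide open over the middle of the blue card, clear of it; the hand-in gave no verdict.

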